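# Close and latch the sample tub

## Robot

A 6-joint arm with a two-finger parallel gripper is mounted at the origin on a cart in front of the work surface, level with it; the furniture and walls round the work are solid. World frame = base frame: x ahead of the robot, y to its left, z up, the work surface at z = 0. Lengths are in m, angles in rad, forces in N, time in s.
With the tool pointing down it reaches from about 0.375 to 0.9 m from the base axis. Payload 3.1 kg.
Tool frame: the origin (TCP) lies between the finger pads; the fingertips stand 17 mm ahead of it and the grasp point (between the pads) lies 2 mm behind it; z points along the fingers, y is the line along which they close (so a half turn about z gives the same grasp; the last joint's range is limited). The gripper opens to 85 mm and grips with 20 to 120 N. Pads are 22 mm wide; open, the fingers measure 114 mm over their backs; the gripper's body (76 mm by 85 mm) begins 54 mm behind the grasp point. The pads swing forward as they close: fully open they stand 13 mm farther back than shut.
Start: joints at [-1.423, 0.527, 1.433, -0, 1.181, -0.178], TCP at [0.201, -0.592, 0.248] pointing down, gripper open.
Joint ranges: [-3.08, 3.08], [-0.75, 2.2], [0.22, 2.44], [-1.43, 4.57], [0, 2.65], [-2.85, 2.85]. Speed limits (rad/s): [2.79, 2.79, 3.14, 3.14, 3.14, 3.14].

## Interface

Orientations are given as a unit quaternion [x, y, z, w].
In Python, from station import sense, vision, order gives the robot as it stands.
- The arm moves only by the shell command python3 -m crank 'ROWS' [OPENING] [FORCE]. ROWS is JSON, a list of rows, each an object with "dp": the shift along the world's x, y, z in units of 30 mm (1.0 is 30 mm), a list of three; "angular": the turn, a rotation vector about the world's x, y, z in degrees, a list of three. In form: [{"dp": [dx, dy, dz], "angular": [ax, ay, az]}, ...]. A call has 1 to 20 rows; each row shifts and turns the commanded pose from where the row before left it; what a row does not reach is not made up. A row lasts 1/10 s, in which the tool goes at most 50 mm and 8.59 degrees, less where a joint would pass 70% of its speed; a pose out of reach is approached as far as the arm can. A call is refused whole if a number of a shift passes 1 or a number of a turn 8.59, either way. A call with a gripper value outside its range is refused whole. OPENING is the closure, from 0 (fully open) to 1 (shut), set as the call begins (- or left out, the last holds). The fingers move at their own pace and stop on an object; FORCE is the grip in N (left out, the last holds). Time passes only in rows, so rows that do not move let the fingers close. It gives the time, the measured TCP pose, the force, the opening and the grip force at its end, in the units of the state.
- sense(): the state, without advancing time (a new reading comes with each control period).
- vision.snapshot(name): name is "scene" or "top"; returns a dict with "image" (480x640x3 uint8, blue, green, red), "range_z" (480x640 float32, m along the optical axis (not along the pixel's ray), 0 where there is no reading), "mtx" (3x3 intrinsics, pixels), "dist" ([k1, k2, p1, p2, k3] as OpenCV has them; the pictures are not rectified), "pose" (4x4, takes a point from camera to world coordinates). Camera axes: x right, y down, z forward; pixel columns grow to the right and rows downward; lengths in m; the calibration is good to about 2 mm. A picture is of the moment at which its call begins.
- order.sign_off(): hands the job in; it is judged then, once.
The state is a dict: "t": time; "q": joint angles; "qd": joint speeds; "tau": joint torques, N m; "tcp_pos": TCP position; "tool_rot": TCP orientation; "force": force on the tool from outside, world axes, zero at the start; "ft_torque": the same for the moment, N m; "finger_gap": opening from 0.0 (shut) to 1.0 (fully open); "gripper_force": force on a finger pad.
Only numpy, scipy, OpenCV 4.12 (cv2) and the standard library are available. Lean on these libraries where they do the work, as an engineer would, in place of code of your own. Each camera call takes 0.05 s, during which the arm holds its last target. There are 200 camera calls.

## Task

Shut the lid of the grey storage tub, hook the wire loop of its front latch over the keeper on the lid, and press the latch lever down until it sits firmly home on its rubber stop, leaning on it with about 12 N at the end, so that the lid is pulled tight. Go gently: more than about 15 N on the seated lever would crack the stop's mount and more than 20 N anywhere would bend the latch or lid; leave the things standing round the tub where they are.

Things in the scene. Friction and masses are not known exactly. Their poses are not given: they have to be found in the camera images.
- tub: Grey storage tub, 130 mm deep (x), 180 mm wide (y), rim 115 mm high, held fast to the desk; dishes lie inside. Origin: centre of its underside; x points to its back (lid hinge), y to its left, z up. The latch is on the front face, x = -65 mm, which looks to -x. Lever pivot axis: parallel to y at x = -79, z = 75 mm.
- seal_top (a point): Middle of the soft rubber strip along the tub's front rim, which stands 5.5 mm proud of the rim (this point: its top, unpressed). It holds the unlatched lid about 5 mm open; squeezing the lid fully down takes about 20 N at the front edge.
- lid (a joint): Lid angle, rad: 0 = fully down, seal squeezed; about 0.04 = resting on the seal; grows as it opens. Lid 130 x 180 mm, 20 mm thick; hinge axis along its lower back edge (tub frame x = +65, z = 115 mm, parallel to y). Stays where it is left. Pushed down on its top near the front edge it goes with 1 to 2 N until it meets the seal.
- lid_front (a point): Middle of the lid's upper front edge.
- keeper (a point): Steel hook 12 mm wide (y) at the middle of the lid's front face, its groove open upward. The point is where the centre of the loop's bar lies when seated, 8 mm in front of the lid face; axes: x to the back, z up when shut. Behind the point the hook's back is 5 mm away; in front the lip lies 4 to 7 mm towards -x, its top 3 mm above the point.
- lever (a joint): Latch lever angle a, rad: 0 = hanging down along the tub's front, 1.57 = straight out from it, more = out and up (to 2.5). Steel plate 40 mm wide (y), 3 mm thick, tip 48 mm from the pivot. In tub axes the tip lies towards (-sin a, 0, -cos a) from the pivot; the face to press, 5 mm off the pivot axis, looks to (-cos a, 0, sin a).
- lever_pad (a point): Middle of the lever's pressing face, 38 mm from the pivot towards the tip. With the loop hooked, turning it takes a few newtons here (under 8). Dead centre is at about 0.48 rad; past it the lever does not snap shut by itself but must be pressed on, against a few newtons, to its rubber stop; 12 N here then seats it.
- lever_pivot (a point): Middle of the lever's pivot axis. 0.16 Nm of friction keeps the lever where it is left. The rubber stop under the lever, 27 mm below the pivot, is screwed in or out by hand and not measured: the lever meets it somewhere between 0 and 0.31 rad, and only the force tells where.
- loop: Wire loop of the latch: arms at y = -25 and +25 mm and a cross bar between their ends, steel wire 5 mm thick. Origin: on its pin in the lever (14 mm from the lever's pivot, towards the tip); z along the arms to the bar 56 mm away, y along the bar. Swings nearly freely on the pin.
- loop_bar (a point): Middle of the loop's cross bar. At the start the loop leans outward (-x) and falls back there unless swung inward past upright, when it falls against the lid face and stays. With the lid on its seal and the lever as found, the bar clears the keeper's lip by some 4 mm. Beyond 6 mm either side of its middle the bar is clear of the keeper.
- objective_can: Bystander: black and white screw canister, 34 mm across, 56 mm tall, left in front of the tub. Origin: centre of its underside.
- stain_bottle: Bystander: dark dropper bottle with white tip, 33 mm across, 99 mm tall, left of the tub. Origin: centre of its underside.
- oil_bottle: Bystander: brown dropper bottle, 27 mm across, 90 mm tall, left of the tub. Origin: centre of its underside.
- usb_gadget: Bystander: red and white handset, 32x74x20 mm, right in front of the tub. Origin: centre of its underside.
- spare_eyepiece: Bystander: black eyepiece, 34 mm across, 43 mm tall, right of the tub. Origin: centre of its underside.
- tape_roll: Bystander: roll of tape lying flat, 52 mm across, 19 mm high, right of the tub. Origin: centre of its underside.
There are look-alikes about, which are no part of the job. Of the things that look like the tub, the larger one is meant.

How it is judged:
By the outcome, as a careful person would: the job done as asked, in the order asked, and still so for the second after the job is handed in, with the robot touching nothing.
It also fails if it takes over 72 s, if anything falls off the work surface, if the arm or the gripper's body presses on something with over 40 N, if the wrist force passes 120 N, or if a joint passes its speed limit or range.

## Working session

There is one attempt and no reset: what is moved stays moved. The work goes in short steps, Python scripts to look and compute and a shell command to move; the robot and the scene stay as the last step left them, time stands still between calls to the robot, and variables do not carry over. Pictures are saved under pics/ and viewed, at most 10 in all, crops included, and the job is handed in when it is done.

```bash
mkdir -p pics; ls; cat > h.py <<'E'
import numpy as np, cv2
from station import sense, vision, order
def snap(n,f=None):
    s=vision.snapshot(n)
    if f: cv2.imwrite('pics/'+f,s['image'])
    np.savez('/tmp/'+n+'.npz',**s)
    return s
def world(s,u,v,r=2,z=None):
    u0,v0=int(round(u)),int(round(v))
    if z is None:
        p=s['range_z'][v0-r:v0+r+1,u0-r:u0+r+1]; p=p[p>0]; z=np.median(p)
    n=cv2.undistortPoints(np.array([[[u,v]]],float),s['mtx'],s['dist'])[0,0]
    return (s['pose']@[n[0]*z,n[1]*z,z,1])[:3]
def cloud(s):
    v,u=np.mgrid[0:480,0:640]
    n=cv2.undistortPoints(np.stack([u.ravel(),v.ravel()],-1).astype(float)[:,None],s['mtx'],s['dist'])[:,0]
    z=s['range_z'].ravel()
    P=np.c_[n*z[:,None],z,np.ones(len(z))]@s['pose'].T
    P=P[:,:3].reshape(480,640,3); P[s['range_z']==0]=np.nan
    return P
def proj(s,P):
    T=np.linalg.inv(s['pose']);P=np.atleast_2d(P)
    return cv2.projectPoints(P.astype(float),cv2.Rodrigues(T[:3,:3])[0],T[:3,3],s['mtx'],s['dist'])[0][:,0]
E
python3 - <<'E'
from h import *
a=snap('scene','s1.png');b=snap('top','t1.png')
for s in(a,b): print(s['pose'].round(3).tolist(),s['mtx'].round(1).tolist())
print(sense())
E
```

```text
pics
[[-0.906, -0.309, 0.289, 0.259], [-0.423, 0.664, -0.617, 0.468], [-0.001, -0.681, -0.732, 0.805], [0.0, 0.0, 0.0, 1.0]] [[496.2, 0.0, 307.1], [0.0, 496.2, 244.5], [0.0, 0.0, 1.0]]
[[0.01, -0.998, 0.066, 0.468], [-1.0, -0.012, -0.024, -0.089], [0.025, -0.065, -0.998, 1.117], [0.0, 0.0, 0.0, 1.0]] [[588.3, 0.0, 317.1], [0.0, 588.3, 237.2], [0.0, 0.0, 1.0]]
{'t': 0.1, 'q': array([-1.42250685e+00,  5.28394805e-01,  1.43378268e+00,  1.26190819e-06,
        1.18139549e+00, -1.78518079e-01]), 'qd': array([-0.00194865, -0.00199809, -0.00205397, -0.00134469,  0.0006789 ,
        0.00101995]), 'tau': array([ 3.50650071e-04, -4.43302774e+01, -1.78586322e+01, -2.52113705e-04,
        3.83791412e-03,  1.92763019e-05]), 'tcp_pos': array([ 0.20056363, -0.59129735,  0.24741546]), 'tool_rot': array([ 9.86678838e-01,  1.62677261e-01,  1.55484405e-05, -9.90039214e-04]), 'force': array([ 0.17438141, -0.96838761,  0.11763813]), 'ft_torque': array([ 0.0132405 , -0.03231707,  0.00880646]), 'gripper_force': 0.0, 'finger_gap': 1.0007431341380295}
```

View pics/s1.png

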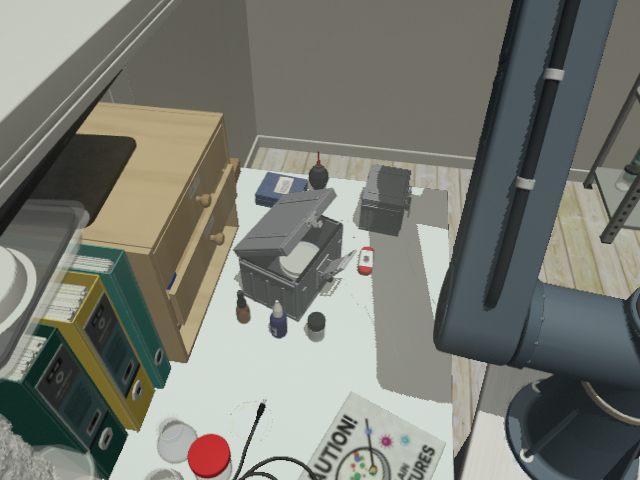

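View pics/t1.png

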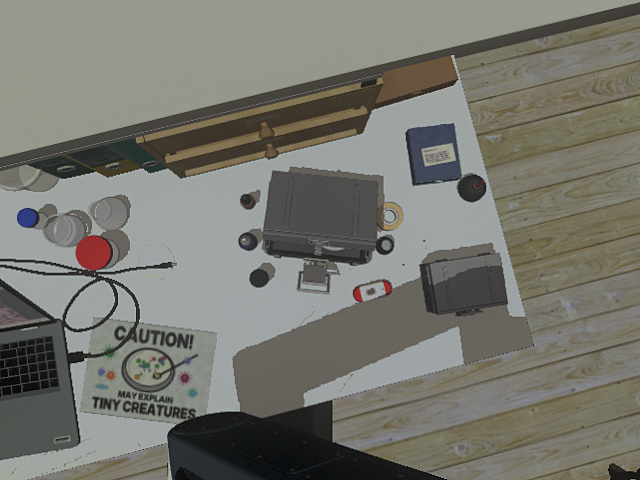

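The tub candidates in the top view are the open one at (322,215) and a shut one at (463,280). The larger open one, with the latch at (315,275), fits the description. I'll confirm with an enlarged crop and measure it.

```bash
python3 - <<'E'
from h import *
b=dict(np.load('/tmp/top.npz'));a=dict(np.load('/tmp/scene.npz'))
c1=cv2.resize(b['image'][155:315,225:415],None,fx=3,fy=3,interpolation=2)
c2=cv2.resize(a['image'][170:350,225:385],None,fx=2.66,fy=2.66,interpolation=2)
c=np.zeros((600,800,3),np.uint8)
c1=cv2.resize(b['image'][160:310,235:400],(396,360),interpolation=2);c2=cv2.resize(a['image'][180:350,225:395],(400,400),interpolation=2)
c[:360,:396]=c1;c[:400,400:]=c2
cv2.imwrite('pics/c1.png',c[:400])
P=cloud(b)
for u,v in[(275,172),(382,180),(265,240),(377,250),(317,275),(300,288),(330,288),(320,240),(320,248)]: print((u,v),world(b,u,v,1).round(4))
Pa=cloud(a)
for u,v in [(422+0,200),(383,195)]: print(world(a,u,v).round(3))
E
```

```text
(275, 172) [ 0.6423 -0.0409  0.1341]
(382, 180) [ 6.536e-01 -2.399e-01 -6.000e-04]
(265, 240) [ 0.5285 -0.0247  0.1142]
(377, 250) [ 0.5184 -0.2294  0.0101]
(317, 275) [ 0.4699 -0.1144  0.099 ]
(300, 288) [ 0.4478 -0.0854  0.1249]
(330, 288) [ 4.457e-01 -1.417e-01 -3.000e-04]
(320, 240) [ 0.5247 -0.1161  0.1961]
(320, 248) [ 0.5127 -0.1166  0.1826]
[ 0.388 -0.464 -0.002]
[ 0.454 -0.335  0.092]
```

View pics/c1.png

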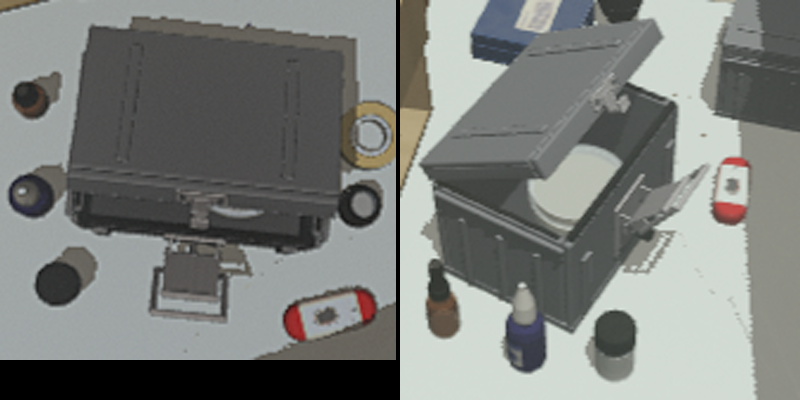

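Crop: the larger tub is confirmed, with its lid open, the keeper at (200,208) in the left crop, the lever at (190,270), and the loop leaning outward to (190,315). I'll fit its pose to the cloud.

```bash
cat > fit.py <<'E'
from h import *
from scipy.optimize import least_squares
def boxd(P,lo,hi):
    c=(lo+hi)/2;h=(hi-lo)/2;q=np.abs(P-c)-h
    return np.abs(np.linalg.norm(np.maximum(q,0),axis=1)+np.minimum(q.max(1),0))
def totub(P,p):
    c,s=np.cos(p[2]),np.sin(p[2]);R=np.array([[c,-s,0],[s,c,0],[0,0,1]])
    return (P-[p[0],p[1],p[3]])@R
def toworld(P,p):
    c,s=np.cos(p[2]),np.sin(p[2]);R=np.array([[c,-s,0],[s,c,0],[0,0,1]])
    return np.atleast_2d(P)@R.T+[p[0],p[1],p[3]]
def lid(T,a):
    # opened by a about hinge x=65,z=115: front rises
    d=T-[.065,0,.115];c,s=np.cos(a),np.sin(a)
    # lid frame x' = along lid; world = R(a) lid ; front (-x) goes up
    return np.c_[c*d[:,0]-s*d[:,2],d[:,1],s*d[:,0]+c*d[:,2]]
def res(p,P):
    T=totub(P,p)
    d1=boxd(T,np.array([-.065,-.09,0]),np.array([.065,.09,.115]))
    d2=boxd(lid(T,p[4]),np.array([-.13,-.09,0]),np.array([0,.09,.02]))
    return np.minimum(np.minimum(d1,d2),.015)
def fit(names,p0,zmin=.02):
    P=np.concatenate([cloud(s).reshape(-1,3) for s in names]);P=P[~np.isnan(P[:,0])]
    for k in range(3):
        T=totub(P,p0);Q=P[(np.abs(T[:,0])<.09)&(np.abs(T[:,1])<.11)&(T[:,2]>zmin)&(T[:,2]<.3)]
        r=least_squares(res,p0,args=(Q,),loss='soft_l1',f_scale=.002,x_scale=[.01,.01,.05,.002,.05]);p0=r.x
    return p0,np.median(np.abs(res(p0,Q)))
E
python3 - <<'E'
from fit import *
b=dict(np.load('/tmp/top.npz'));a=dict(np.load('/tmp/scene.npz'))
p0=np.array([.575,-.125,-.1,0,.6])
for S in([b],[a],[a,b]): 
    p,m=fit(S,p0);print(p.round(4),m.round(4))
np.save('p.npy',p)
for n,s in(('a',a),('b',b)):
    T=totub(cloud(s).reshape(-1,3),p);m=(T[:,0]<-.067)&(T[:,0]>-.2)&(np.abs(T[:,1])<.032)&(T[:,2]>.05)
    Q=T[m]*1000
    i=np.argsort(Q[:,2]);print(n,len(Q));print(Q[i][::max(1,len(Q)//45)].round(0).astype(int).tolist())
# tops of bystanders
for n,q in dict(stain=(248,240),oil=(247,200),can=(259,277),usb=(371,290),eye=(386,244),tape=(399,208)).items():
    w=world(b,*q,1);print(n,w.round(3),(totub(w[None],p)[0]*1000).round())
E
```

```text
[ 0.5552 -0.1156 -0.091   0.0017  0.729 ] 0.0043
[ 0.5625 -0.1135 -0.0941 -0.0007  0.5244] 0.0012
[ 0.5604 -0.1133 -0.0923 -0.0015  0.708 ] 0.0039
a 406
[[-82, 4, 50], [-77, 7, 53], [-71, 18, 71], [-76, 19, 75], [-80, 19, 77], [-73, 17, 79], [-90, 5, 81], [-76, -9, 81], [-90, 26, 82], [-76, 7, 83], [-78, 4, 84], [-79, -4, 86], [-90, 25, 87], [-86, 17, 88], [-94, 25, 89], [-84, 15, 90], [-93, 23, 92], [-86, -1, 93], [-87, 5, 94], [-100, 25, 95], [-90, 10, 98], [-92, 18, 99], [-93, -15, 100], [-94, -10, 102], [-95, -19, 103], [-96, 10, 104], [-98, 6, 106], [-107, 26, 107], [-104, 18, 109], [-111, 23, 111], [-106, -13, 112], [-108, 10, 113], [-108, 26, 114], [-106, 6, 114], [-107, 9, 115], [-110, 27, 116], [-109, 25, 118], [-114, -26, 123], [-120, 0, 128], [-120, 26, 129], [-120, -9, 129], [-121, 5, 130], [-119, -10, 131], [-120, -4, 131], [-118, 28, 132], [-119, -2, 133]]
b 682
[[-70, -7, 50], [-74, 4, 79], [-78, 7, 81], [-76, 6, 82], [-75, -21, 84], [-75, 4, 84], [-88, -27, 86], [-80, -21, 87], [-80, -24, 88], [-81, -14, 88], [-83, -12, 90], [-81, 9, 91], [-84, 14, 92], [-85, 12, 93], [-86, -9, 94], [-89, -15, 95], [-85, -6, 96], [-93, 20, 97], [-91, -13, 98], [-96, -31, 99], [-92, -24, 100], [-91, -16, 101], [-98, -31, 102], [-93, 4, 103], [-95, -6, 104], [-95, 11, 106], [-97, -8, 107], [-94, -18, 107], [-103, 19, 108], [-103, -29, 109], [-101, -15, 111], [-102, -12, 112], [-102, 3, 114], [-106, 1, 115], [-107, -11, 115], [-104, -24, 116], [-107, 20, 118], [-108, 20, 119], [-115, -28, 125], [-120, 5, 128], [-119, -20, 130], [-116, -32, 131], [-118, 15, 131], [-120, 20, 132], [-119, -18, 133], [-119, 12, 134]]
stain [0.53  0.007 0.085] [-41. 117.  87.]
oil [0.602 0.011 0.074] [ 30. 128.  76.]
can [ 0.465 -0.011  0.054] [-104.   93.   55.]
usb [ 0.443 -0.217  0.02 ] [-107. -114.   22.]
eye [ 0.528 -0.242  0.039] [ -20. -131.   41.]
tape [ 0.598 -0.27   0.018] [  52. -152.   19.]
```

```bash
python3 - <<'E'
from fit import *
b=dict(np.load('/tmp/top.npz'));a=dict(np.load('/tmp/scene.npz'))
p0=np.array([.5625,-.1135,-.0941,-.0007,.5244])
print(fit([b],p0)); p,m=fit([a],p0)
# lid top points in tub frame from each cam, check the residual to lid top plane & edges
for s in(a,b):
    T=totub(cloud(s).reshape(-1,3),p);T=T[~np.isnan(T[:,0])];L=lid(T,p[4])*1000
    m=(np.abs(L[:,2]-20)<9)&(np.abs(L[:,0]+65)<75)&(np.abs(L[:,1])<100);Q=L[m]
    print(len(Q),np.percentile(Q,[1,50,99],axis=0).round(1).tolist(), np.polyfit(Q[:,0],Q[:,2],1).round(3))
np.save('p.npy',p)
for n,q in dict(lidpush=[-.018,0,.197],lidend=[-.048,0,.140],barout=[-.150,0,.122],pad=[-.101,0,.106],xax=[.03,0,0]).items(): print(n,toworld(q,p).round(4))
E
```

```text
(array([ 0.56271682, -0.1172901 , -0.09104397,  0.00090776,  0.52368754]), np.float64(0.0011365005286428365))
3174 [[-130.5, -87.4, 11.7], [-77.6, 12.8, 19.7], [-2.1, 89.5, 22.8]] [1.3000e-02 2.0218e+01]
7413 [[-130.5, -92.9, 12.7], [-72.3, -4.8, 21.4], [-1.4, 83.0, 25.4]] [1.0000e-02 2.1929e+01]
lidpush [[ 0.5445 -0.1118  0.1963]]
lidend [[ 0.5147 -0.1089  0.1393]]
barout [[ 0.4131 -0.0994  0.1213]]
pad [[ 0.4619 -0.104   0.1053]]
xax [[ 0.5923 -0.1163 -0.0007]]
```

```bash
python3 -m crank '[{"dp":[0,0,0.5],"angular":[0,0,0]},{"dp":[0,0,0.5],"angular":[0,0,0]},{"dp":[0.6,0.8,0.5],"angular":[0,0,-1.5]},{"dp":[0.7,1,0.2],"angular":[0,0,-1.5]},{"dp":[0.7,1,0],"angular":[0,0,-1.5]},{"dp":[0.7,1,0],"angular":[0,0,-1.5]},{"dp":[0.7,1,0],"angular":[0,0,-1.5]},{"dp":[0.7,1,0],"angular":[0,0,-1.5]},{"dp":[0.7,1,0],"angular":[0,0,-1.5]},{"dp":[0.7,1,0],"angular":[0,0,-1.5]},{"dp":[0.7,1,0],"angular":[0,0,-1.5]},{"dp":[0.7,1,0],"angular":[0,0,-1.5]},{"dp":[0.7,1,0],"angular":[0,0,-1.5]},{"dp":[0.7,1,0],"angular":[0,0,-1.5]},{"dp":[0.7,1,0],"angular":[0,0,-1.5]},{"dp":[0.7,1,0],"angular":[0,0,-1.5]},{"dp":[0.7,1,0],"angular":[0,0,-1.5]},{"dp":[0.7,1,0],"angular":[0,0,-1.5]},{"dp":[0,0,0],"angular":[0,0,0]},{"dp":[0,0,0],"angular":[0,0,0]}]' 1 20; cat > st.py <<'E'
from fit import *
from scipy.spatial.transform import Rotation as R
P=np.array([.5626,-.1154,-.0925,0])
def st():
    s=sense();r=R.from_quat(s['tool_rot']);tip=s['tcp_pos']+r.apply([0,0,.017])
    rt=R.from_euler('z',-P[2]);
    print('t',round(s['t'],2),'tcp(tub mm)',(totub(s['tcp_pos'][None],P)[0]*1000).round(1),'tip',(totub(tip[None],P)[0]*1000).round(1),'F(tub)',rt.apply(s['force']).round(2),'toolz(tub)',(rt*r).apply([0,0,1]).round(3),'toolx',(rt*r).apply([1,0,0]).round(3),'gap',round(s['finger_gap'],2),'q',s['q'].round(2))
if __name__=='__main__': st()
E
python3 st.py
```

```text
t: 2.1
tcp_pos: [0.5335, -0.1172, 0.2988]
tool_rot: [0.999, -0.045, -0.001, 0.0]
force: [-0.1, -0.9, -1.0]
finger_gap: 0.001
gripper_force: 0.0
t 2.1 tcp(tub mm) [-28.8  -4.4 298.8] tip [-28.8  -4.4 281.8] F(tub) [-0.01 -0.95 -0.96] toolz(tub) [-0.001 -0.    -1.   ] toolx [ 1.     0.003 -0.001] gap 0.0 q [-0.42  0.36  1.57 -0.    1.21  1.24]
```

```bash
python3 -m crank '[{"dp":[0.22,0.05,-0.6],"angular":[0,0,0]},{"dp":[0.22,0.05,-0.7],"angular":[0,0,0]},{"dp":[0,0,-0.7],"angular":[0,0,0]},{"dp":[0,0,-0.4],"angular":[0,0,0]},{"dp":[0,0,-0.2],"angular":[0,0,0]},{"dp":[0,0,0],"angular":[0,0,0]},{"dp":[0,0,0],"angular":[0,0,0]}]'; python3 st.py
python3 -m crank '[{"dp":[-0.05,0.005,-0.1],"angular":[0,0,0]},{"dp":[-0.05,0.005,-0.1],"angular":[0,0,0]},{"dp":[-0.05,0.005,-0.1],"angular":[0,0,0]},{"dp":[-0.05,0.005,-0.1],"angular":[0,0,0]},{"dp":[-0.05,0.005,-0.1],"angular":[0,0,0]}]'; python3 st.py
```

```text
t: 2.8
tcp_pos: [0.5472, -0.1155, 0.222]
tool_rot: [0.999, -0.046, 0.001, 0.0]
force: [0.5, -0.5, 0.0]
finger_gap: 0.002
gripper_force: 0.0
t 2.8 tcp(tub mm) [-15.4  -1.5 222. ] tip [-15.3  -1.5 205. ] F(tub) [ 0.51 -0.47  0.04] toolz(tub) [ 0.001 -0.    -1.   ] toolx [ 1.    -0.     0.001] gap 0.0 q [-0.41  0.47  1.63 -0.    1.04  1.26]
t: 3.3
tcp_pos: [0.5392, -0.1141, 0.2062]
tool_rot: [0.999, -0.046, 0.0, 0.0]
force: [-0.4, 0.5, 0.8]
finger_gap: 0.0
gripper_force: 0.4
t 3.3 tcp(tub mm) [-23.4  -0.9 206.2] tip [-23.4  -0.9 189.2] F(tub) [-0.42  0.43  0.77] toolz(tub) [ 0. -0. -1.] toolx [1.    0.001 0.   ] gap 0.0 q [-0.41  0.48  1.66 -0.    1.    1.25]
```

```bash
python3 -m crank '[{"dp":[-0.06,0.005,-0.1],"angular":[0,0,0]},{"dp":[-0.06,0.005,-0.1],"angular":[0,0,0]},{"dp":[-0.06,0.005,-0.1],"angular":[0,0,0]},{"dp":[-0.06,0.005,-0.1],"angular":[0,0,0]},{"dp":[-0.06,0.005,-0.1],"angular":[0,0,0]},{"dp":[-0.06,0.005,-0.1],"angular":[0,0,0]},{"dp":[-0.06,0.005,-0.1],"angular":[0,0,0]}]'; python3 st.py
python3 -m crank '[{"dp":[-0.05,0.005,-0.1],"angular":[0,0,0]},{"dp":[-0.05,0.005,-0.1],"angular":[0,0,0]},{"dp":[-0.05,0.005,-0.1],"angular":[0,0,0]},{"dp":[-0.04,0.005,-0.1],"angular":[0,0,0]}]'; python3 st.py
```

```text
t: 4.0
tcp_pos: [0.5268, -0.1131, 0.1851]
tool_rot: [0.999, -0.046, 0.0, 0.0]
force: [-0.4, -0.6, 0.9]
finger_gap: -0.0
gripper_force: 0.3
t 4.0 tcp(tub mm) [-35.8  -1.  185.1] tip [-35.8  -1.  168.1] F(tub) [-0.35 -0.61  0.88] toolz(tub) [ 0.001 -0.    -1.   ] toolx [1.    0.    0.001] gap -0.0 q [-0.42  0.5   1.71  0.    0.93  1.24]
t: 4.4
tcp_pos: [0.521, -0.1125, 0.1731]
tool_rot: [0.999, -0.046, 0.0, 0.0]
force: [-0.3, -1.4, 0.2]
finger_gap: 0.001
gripper_force: 0.2
t 4.4 tcp(tub mm) [-41.7  -1.  173.1] tip [-41.7  -1.  156.1] F(tub) [-0.13 -1.37  0.19] toolz(tub) [ 0. -0. -1.] toolx [1. 0. 0.] gap 0.0 q [-0.42  0.51  1.74 -0.    0.89  1.24]
```

Continuing down in fine steps, watching the force.

```bash
python3 -m crank '[{"dp":[-0.05,0.005,-0.1],"angular":[0,0,0]},{"dp":[-0.04,0.005,-0.1],"angular":[0,0,0]},{"dp":[-0.04,0,-0.08],"angular":[0,0,0]},{"dp":[0,0,0],"angular":[0,0,0]}]'; python3 st.py
python3 -m crank '[{"dp":[-0.02,0,-0.05],"angular":[0,0,0]},{"dp":[-0.02,0,-0.05],"angular":[0,0,0]},{"dp":[0,0,0],"angular":[0,0,0]}]'; python3 st.py
python3 - <<'E'
from st import *
a=snap('scene');p,m=fit([a],np.array([*P,.08]));print(p.round(4),m)
E
```

```text
t: 4.8
tcp_pos: [0.5166, -0.112, 0.1644]
tool_rot: [0.999, -0.046, -0.001, -0.0]
force: [0.6, 0.3, -0.5]
finger_gap: -0.003
gripper_force: 0.0
t 4.8 tcp(tub mm) [-46.1  -0.8 164.4] tip [-46.2  -0.8 147.4] F(tub) [ 0.6   0.37 -0.45] toolz(tub) [-0.001  0.    -1.   ] toolx [ 1.     0.    -0.001] gap -0.0 q [-0.43  0.52  1.75  0.    0.87  1.24]
t: 5.1
tcp_pos: [0.5158, -0.1121, 0.1617]
tool_rot: [0.999, -0.046, -0.0, -0.0]
force: [0.3, -0.4, -0.4]
finger_gap: -0.001
gripper_force: 0.0
t 5.1 tcp(tub mm) [-46.9  -1.1 161.7] tip [-46.9  -1.1 144.7] F(tub) [ 0.3  -0.41 -0.41] toolz(tub) [-0.  0. -1.] toolx [ 1.  0. -0.] gap -0.0 q [-0.43  0.52  1.76 -0.    0.86  1.24]
[ 0.5626 -0.1142 -0.092  -0.0013  0.0757] 0.001155706725693581
```

```bash
for i in 1; do python3 -m crank '[{"dp":[-0.01,0,-0.05],"angular":[0,0,0]},{"dp":[-0.01,0,-0.05],"angular":[0,0,0]},{"dp":[0,0,0],"angular":[0,0,0]}]' | grep force:; python3 st.py; done
python3 -m crank '[{"dp":[0,0,-0.04],"angular":[0,0,0]},{"dp":[0,0,0],"angular":[0,0,0]}]' | grep force:; python3 st.py
```

```text
force: [0.1, 0.5, -0.5]
gripper_force: 0.0
t 5.45 tcp(tub mm) [-47.5  -1.2 158.7] tip [-47.5  -1.2 141.7] F(tub) [ 0.02  0.53 -0.49] toolz(tub) [-0.  0. -1.] toolx [ 1.  0. -0.] gap 0.0 q [-0.43  0.53  1.76 -0.    0.85  1.24]
force: [0.4, 0.3, 0.9]
gripper_force: 0.0
t 5.65 tcp(tub mm) [-47.4  -1.2 157.6] tip [-47.4  -1.2 140.6] F(tub) [0.35 0.32 0.91] toolz(tub) [-0.  0. -1.] toolx [ 1.  0. -0.] gap -0.01 q [-0.43  0.53  1.76 -0.    0.85  1.24]
```

```bash
python3 -m crank '[{"dp":[0,0,-0.03],"angular":[0,0,0]},{"dp":[0,0,0],"angular":[0,0,0]}]' | grep force:; python3 st.py
```

```text
force: [-0.3, -0.4, 1.0]
gripper_force: 0.4
t 5.85 tcp(tub mm) [-47.4  -1.2 156.9] tip [-47.4  -1.2 139.9] F(tub) [-0.25 -0.38  1.  ] toolz(tub) [-0.  0. -1.] toolx [ 1.  0. -0.] gap 0.0 q [-0.43  0.53  1.76 -0.    0.85  1.24]
```

```bash
python3 -m crank '[{"dp":[0,0,-0.03],"angular":[0,0,0]},{"dp":[0,0,0],"angular":[0,0,0]}]' | grep force:; python3 st.py;  python3 -m crank '[{"dp":[0,0,-0.03],"angular":[0,0,0]},{"dp":[0,0,0],"angular":[0,0,0]}]' | grep force:; python3 st.py
```

```text
force: [-0.8, -0.1, 3.6]
gripper_force: 1.9
t 6.05 tcp(tub mm) [-47.5  -1.2 156.1] tip [-47.5  -1.2 139.1] F(tub) [-0.78 -0.19  3.62] toolz(tub) [-0. -0. -1.] toolx [ 1.     0.001 -0.   ] gap 0.0 q [-0.43  0.53  1.76 -0.    0.85  1.24]
force: [-2.1, 0.7, 5.7]
gripper_force: 3.0
t 6.25 tcp(tub mm) [-47.6  -1.2 155.5] tip [-47.6  -1.2 138.5] F(tub) [-2.11  0.5   5.71] toolz(tub) [-0. -0. -1.] toolx [ 1.     0.001 -0.   ] gap -0.0 q [-0.43  0.53  1.77 -0.    0.84  1.24]
```

```bash
python3 - <<'E'
from st import *
a=snap('scene');p,m=fit([a],np.array([*P,.05]));print(p.round(4),m)
E
```

```text
[ 0.5626 -0.1142 -0.0917 -0.0017  0.0296] 0.0011591411165350063
```

```bash
python3 -m crank '[{"dp":[0,0,0.3],"angular":[0,0,0]},{"dp":[0,0,0.6],"angular":[0,0,0]},{"dp":[-0.6,0.06,0.4],"angular":[0,0,0]},{"dp":[-0.9,0.09,0],"angular":[0,0,0]},{"dp":[-0.9,0.09,0],"angular":[0,0,0]},{"dp":[-0.7,0.07,0],"angular":[0,0,0]},{"dp":[-0.3,0.03,0],"angular":[0,0,0]},{"dp":[0,0,0],"angular":[0,0,0]},{"dp":[0,0,0],"angular":[0,0,0]}]'|grep force:; python3 - <<'E'
from st import *
st()
a=snap('scene');p,m=fit([a],np.array([*P,.05]));print(p.round(4),m)
b=snap('top')
c=np.zeros((480,800,3),np.uint8)
c[:400,:400]=cv2.resize(b['image'][220:310,270:360],(400,400),interpolation=2);c[:400,400:]=cv2.resize(a['image'][210:320,280:390],(400,400),interpolation=2)
cv2.imwrite('pics/c2.png',c[:400])
for s in(a,b):
    T=totub(cloud(s).reshape(-1,3),p[:4])*1000
    m=(T[:,0]<-112)&(T[:,0]>-128)&(np.abs(T[:,1])<24)&(np.abs(T[:,2]-130)<10);print('bar',m.sum(),np.median(T[m],0).round(1))
    m=(T[:,0]<-68)&(T[:,0]>-84)&(np.abs(T[:,1])<7)&(np.abs(T[:,2]-130)<14);Q=T[m];print('keeper',Q[np.argsort(Q[:,0])].round(0).astype(int).tolist()[::2])
    m=(T[:,0]<-84)&(np.abs(T[:,1])<16)&(T[:,2]>82)&(T[:,2]<108)&(T[:,0]>-108);
    print('lever',np.polyfit(T[m,0],T[m,2],1), np.median(T[m],0))
E
```

```text
force: [0.3, -1.1, -0.5]
gripper_force: 0.0
t 7.2 tcp(tub mm) [-148.3   -1.   194.4] tip [-148.3   -1.   177.4] F(tub) [ 0.41 -1.02 -0.54] toolz(tub) [ 0.002 -0.001 -1.   ] toolx [1.    0.    0.002] gap 0.0 q [-0.51  0.36  1.97  0.    0.81  1.16]
[ 0.5626 -0.1142 -0.0909 -0.0016  0.0391] 0.0008857693601230839
bar 64 [-121.1    1.5  130. ]
keeper [[-80, 6, 119], [-80, -3, 122], [-79, 0, 119], [-79, 4, 120], [-79, -4, 124], [-79, -1, 120], [-78, -2, 124], [-77, 0, 126], [-76, 6, 123], [-73, -3, 118], [-73, -4, 120], [-73, 0, 121], [-71, 2, 122], [-71, 0, 117], [-70, -5, 121], [-69, -2, 120], [-69, 1, 119]]
lever [-1.07414055 -2.93250096] [-93.15769943   2.11754875  97.90633812]
bar 0 [nan nan nan]
keeper [[-78, 0, 125], [-78, -3, 127], [-77, -6, 127], [-76, -1, 125], [-76, -5, 126], [-75, 1, 121], [-74, -3, 121], [-74, -6, 122], [-73, -1, 123], [-72, -4, 123], [-71, 1, 123], [-71, -2, 122], [-70, -6, 119], [-69, -1, 124], [-69, -4, 120]]
lever [-1.0828208  -1.14166761] [-92.49566668  -0.38837541  99.28399142]
  return _methods._mean(a, axis=axis, dtype=dtype,
  ret = um.true_divide(
```

View pics/c2.png

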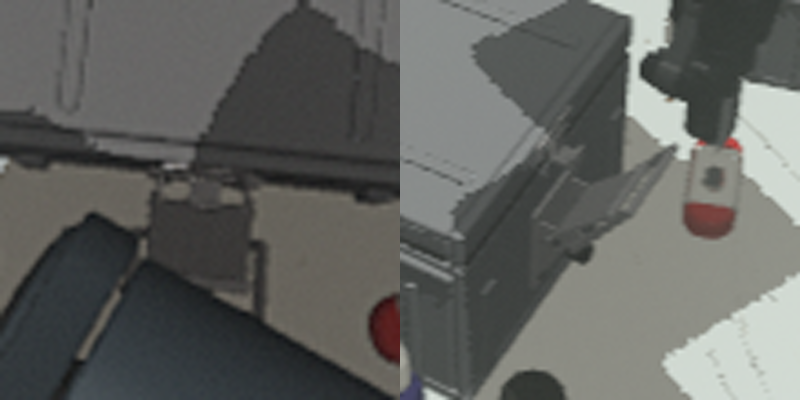

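```bash
python3 -m crank '[{"dp":[0,0.03,-0.6],"angular":[0,0,0]},{"dp":[0,0,-0.7],"angular":[0,0,0]},{"dp":[0,0,-0.5],"angular":[0,0,0]},{"dp":[0.15,-0.014,0],"angular":[0,0,0]},{"dp":[0.15,-0.014,0],"angular":[0,0,0]},{"dp":[0.15,-0.014,0.05],"angular":[0,0,0]},{"dp":[0.15,-0.014,0.05],"angular":[0,0,0]},{"dp":[0.15,-0.014,0.05],"angular":[0,0,0]},{"dp":[0.15,-0.014,0.05],"angular":[0,0,0]},{"dp":[0.15,-0.014,0.05],"angular":[0,0,0]},{"dp":[0.15,-0.014,0.05],"angular":[0,0,0]},{"dp":[0,0,0],"angular":[0,0,0]}]'|grep force:; python3 - <<'E'
from st import *
st()
a=snap('scene');T=totub(cloud(a).reshape(-1,3),P)*1000
m=(T[:,0]<-75)&(T[:,0]>-130)&(np.abs(np.abs(T[:,1])-25)<5)&(T[:,2]>112)&(T[:,2]<150);Q=T[m];print(Q[np.argsort(-Q[:,2])][:24:2].round(0).astype(int).tolist())
E
```

```text
force: [0.0, 0.3, 0.3]
gripper_force: 0.0
t 8.5 tcp(tub mm) [-112.7    0.2  149.3] tip [-112.7    0.2  132.3] F(tub) [0.02 0.3  0.3 ] toolz(tub) [ 0.002 -0.001 -1.   ] toolx [1.    0.001 0.002] gap 0.0 q [-0.47  0.48  1.93  0.    0.73  1.19]
[[-101, 23, 140], [-98, 26, 139], [-101, 21, 138], [-101, 28, 137], [-101, 24, 136], [-97, 27, 136], [-99, 27, 135], [-101, 27, 133], [-98, 28, 132], [-97, 27, 129], [-98, 28, 127], [-96, 29, 125]]
```

```bash
python3 -m crank '[{"dp":[0.13,-0.012,0],"angular":[0,0,0]},{"dp":[0.13,-0.012,0],"angular":[0,0,0]},{"dp":[0.13,-0.012,0],"angular":[0,0,0]},{"dp":[0.13,-0.012,0],"angular":[0,0,0]},{"dp":[0.13,-0.012,0],"angular":[0,0,0]},{"dp":[0.05,-0.005,0],"angular":[0,0,0]},{"dp":[0,0,0],"angular":[0,0,0]},{"dp":[0,0,0],"angular":[0,0,0]}]'|grep force:; python3 - <<'E'
from st import *
st()
a=snap('scene');T=totub(cloud(a).reshape(-1,3),P)*1000
m=(T[:,0]<-66)&(T[:,0]>-130)&(np.abs(np.abs(T[:,1])-25)<5)&(T[:,2]>100)&(T[:,2]<150);Q=T[m];print(Q[np.argsort(-Q[:,2])][:40:3].round(0).astype(int).tolist())
E
```

```text
force: [-0.2, 0.9, -0.1]
gripper_force: 0.0
t 9.35 tcp(tub mm) [-92.9   0.5 149. ] tip [-92.9   0.5 132. ] F(tub) [-0.25  0.87 -0.15] toolz(tub) [-0.  0. -1.] toolx [ 1.  0. -0.] gap 0.0 q [-0.45  0.5   1.88 -0.    0.76  1.21]
[[-72, 23, 134], [-71, 28, 133], [-69, 28, 132], [-72, 27, 131], [-71, 22, 130], [-74, 27, 128], [-73, 28, 126], [-76, 26, 123], [-75, 28, 119], [-80, 28, 116], [-75, 27, 115], [-80, 28, 113], [-78, 29, 113], [-79, 27, 110]]
```

```bash
cat > kin.py <<'E'
from st import *
D=[(.5284,1.4338,None,None,.20056,-.59130,.24742)]
for q2,q3,x,y,z in[(.36,1.57,-28.8,-4.4,298.8),(.47,1.63,-15.4,-1.5,222),(.48,1.66,-23.4,-.9,206.2),(.50,1.71,-35.8,-1,185.1),(.51,1.74,-41.7,-1,173.1),(.52,1.75,-46.1,-.8,164.4),(.53,1.76,-47.4,-1.2,156.9),(.36,1.97,-148.3,-1,194.4),(.48,1.93,-112.7,.2,149.3),(.50,1.88,-92.9,.5,149)]:
    w=toworld([x/1e3,y/1e3,z/1e3],P)[0];D.append((q2,q3,0,0,*w))
s=sense();D.append((s['q'][1],s['q'][2],0,0,*s['tcp_pos']))
D=np.array(D,float);r=np.sqrt(D[:,4]**2+D[:,5]**2-.111**2);z=D[:,6]
def f(p):
    L1,L2,h,e=p;s=D[:,0]+D[:,1]
    return np.r_[L1*np.sin(D[:,0])+L2*np.sin(s)+e*np.cos(s)-r, h+L1*np.cos(D[:,0])+L2*np.cos(s)-e*np.sin(s)-z]
F=least_squares(f,[.45,.4,-.1,0]);
if __name__=='__main__': print(F.x.round(4),np.abs(F.fun).max())
E
python3 kin.py; python3 st.py
```

```text
[ 0.592   0.3912 -0.0075  0.1168] 0.002216312913881302
t 9.4 tcp(tub mm) [-92.9   0.5 149. ] tip [-92.9   0.5 132. ] F(tub) [-0.79 -0.22 -0.66] toolz(tub) [-0.  0. -1.] toolx [ 1.  0. -0.] gap -0.0 q [-0.45  0.5   1.88  0.    0.76  1.21]
```

```bash
python3 -m crank '[{"dp":[0,0,0.5],"angular":[0,0,0]},{"dp":[-0.3,0.03,0.5],"angular":[-0.37,-4,0]},{"dp":[-0.3,0.03,0.3],"angular":[-0.37,-4,0]},{"dp":[0,0,0],"angular":[-0.37,-4,0]},{"dp":[0,0,0],"angular":[-0.37,-4,0]},{"dp":[0,0,0],"angular":[0,0,0]},{"dp":[0,0,0],"angular":[0,0,0]}]'|grep force:; python3 - <<'E'
from kin import *
st(); s=sense();L1,L2,h,e=F.x;q=s['q'];sm=q[1]+q[2];t=s['tcp_pos'];r=np.sqrt(t[0]**2+t[1]**2-.111**2)
print('tilt sum',np.pi-sm-q[4],q)
print(r-(L1*np.sin(q[1])+L2*np.sin(sm)+e*np.cos(sm)), t[2]-(h+L1*np.cos(q[1])+L2*np.cos(sm)-e*np.sin(sm)))
E
```

```text
force: [0.3, -0.3, 0.2]
gripper_force: 0.0
t 10.1 tcp(tub mm) [-110.8    0.4  188.1] tip [-106.1    0.4  171.8] F(tub) [ 0.31 -0.28  0.16] toolz(tub) [ 0.276 -0.    -0.961] toolx [ 0.961 -0.     0.276] gap -0.0 q [-0.54  0.35  2.08  0.26  0.48  0.9 ]
tilt sum 0.23833714587584526 [-0.54457505  0.34724388  2.07672975  0.26429751  0.47928187  0.89859225]
0.05862379021200048 0.01825919087167302
```

```bash
cat > ik.py <<'E'
from kin import *
L1,L2,h,e=F.x;L3=.21;d=.111;h0=h+L3
A=np.hypot(L2,e);al=np.arctan2(e,L2)
def ik(tcp,tz):
    W=tcp-L3*tz;r=np.sqrt(W[0]**2+W[1]**2-d*d);z=W[2]-h0
    q1=np.arctan2(W[1],W[0])-np.arcsin(d/np.hypot(W[0],W[1]))
    D2=r*r+z*z;c=(D2-L1**2-A**2)/(2*L1*A)
    if abs(c)>1:return None
    g=np.arccos(c); q3=g-al   # A link angle = q2+q3+al from vertical
    q2=np.arctan2(r,z)-np.arctan2(A*np.sin(g),L1+A*np.cos(g))
    s=q2+q3;f=np.array([np.sin(s)*np.cos(q1),np.sin(s)*np.sin(q1),np.cos(s)])
    # side component
    return q1,q2,q3,np.arccos(np.clip(f@tz,-1,1)),np.array([-np.sin(q1),np.cos(q1),0])@tz
if __name__=='__main__':
    s=sense();r=R.from_quat(s['tool_rot']);print(np.round(ik(s['tcp_pos'],r.apply([0,0,1])),3))
    def lv(a,l=38,o=5): return np.array([-79-l*np.sin(a)-o*np.cos(a),0,75-l*np.cos(a)+o*np.sin(a)])/1000
    for a in(1.57,1.2,.9,.6,.3,.1):
        for t in(0,.28,.45,.6,.8):
            tz=np.array([np.sin(t),0,-np.cos(t)]);tx=np.array([np.cos(t),0,np.sin(t)])
            n=np.array([-np.cos(a),0,np.sin(a)])
            # tip bottom: +x edge touches the pad if tilted less than normal dir
            cen=lv(a)-.011*tx*(1 if t<np.pi/2-a+1e-6 else -1)
            tcp=cen-.017*tz
            Rz=R.from_euler('z',P[2])
            o=ik(toworld(tcp,P)[0],Rz.apply(tz));
            print(a,t,'tcp',(tcp*1000).round(0)[[0,2]],None if o is None else np.round(o,2))
E
python3 ik.py
```

```text
[-0.523  0.327  2.067  0.505  0.115]
1.57 0 tcp [-128.   97.] [-0.48  0.54  2.04  0.56  0.  ]
1.57 0.28 tcp [-111.   99.] [-0.52  0.52  2.15  0.25  0.12]
1.57 0.45 tcp [-114.  100.] [-0.57  0.52  2.25  0.2   0.2 ]
1.57 0.6 tcp [-118.  100.] [-0.61  0.55  2.34  0.4   0.28]
1.57 0.8 tcp [-122.  100.] [-0.67  0.64  2.45  0.76  0.39]
1.2 0 tcp [-127.   83.] [-0.48  0.57  2.05  0.53  0.  ]
1.2 0.28 tcp [-131.   79.] [-0.55  0.55  2.21  0.17  0.12]
1.2 0.45 tcp [-114.   86.] [-0.57  0.56  2.26  0.22  0.2 ]
1.2 0.6 tcp [-117.   86.] [-0.61  0.59  2.35  0.43  0.28]
1.2 0.8 tcp [-121.   86.] [-0.67  0.69  2.46  0.8   0.39]
0.9 0 tcp [-123.   72.] [-0.48  0.6   2.04  0.51  0.  ]
0.9 0.28 tcp [-127.   69.] [-0.54  0.58  2.21  0.16  0.12]
0.9 0.45 tcp [-129.   66.] [-0.59  0.61  2.31  0.27  0.21]
0.9 0.6 tcp [-131.   63.] [-0.63  0.67  2.39  0.53  0.29]
0.9 0.8 tcp [-116.   75.] [-0.66  0.73  2.45  0.83  0.39]
0.6 0 tcp [-116.   63.] [-0.47  0.62  2.02  0.5   0.  ]
0.6 0.28 tcp [-120.   60.] [-0.53  0.61  2.19  0.15  0.12]
0.6 0.45 tcp [-122.   57.] [-0.58  0.64  2.29  0.28  0.2 ]
0.6 0.6 tcp [-123.   54.] [-0.62  0.69  2.38  0.54  0.28]
0.6 0.8 tcp [-124.   50.] [-0.68  0.82  2.47  0.93  0.4 ]
0.3 0 tcp [-106.   57.] [-0.47  0.64  2.    0.5   0.  ]
0.3 0.28 tcp [-110.   53.] [-0.52  0.63  2.17  0.14  0.12]
0.3 0.45 tcp [-112.   51.] [-0.56  0.66  2.27  0.27  0.2 ]
0.3 0.6 tcp [-114.   48.] [-0.6   0.71  2.35  0.53  0.28]
0.3 0.8 tcp [-115.   44.] [-0.66  0.83  2.44  0.91  0.39]
0.1 0 tcp [-99.  55.] [-0.46  0.65  1.98  0.51  0.  ]
0.1 0.28 tcp [-103.   51.] [-0.52  0.64  2.15  0.15  0.11]
0.1 0.45 tcp [-105.   48.] [-0.56  0.66  2.25  0.27  0.19]
0.1 0.6 tcp [-106.   46.] [-0.59  0.72  2.33  0.52  0.27]
0.1 0.8 tcp [-108.   42.] [-0.65  0.83  2.42  0.9   0.38]
```

```bash
python3 -m crank '[{"dp":[0,0,0],"angular":[-0.24,-2.6,0]},{"dp":[0,0,0],"angular":[-0.24,-2.6,0]},{"dp":[0,0,0],"angular":[-0.24,-2.6,0]},{"dp":[0,0,0],"angular":[-0.24,-2.6,0]},{"dp":[0,0,0],"angular":[-0.24,-2.6,0]},{"dp":[0,0,0],"angular":[-0.24,-2.6,0]},{"dp":[0,0,0],"angular":[-0.24,-2.6,0]},{"dp":[0,0,0],"angular":[0,0,0]},{"dp":[0,0,0],"angular":[0,0,0]},{"dp":[0,0,0],"angular":[0,0,0]}]'; python3 st.py
```

```text
t: 11.1
tcp_pos: [0.4539, -0.1025, 0.188]
tool_rot: [0.96, -0.042, 0.275, 0.008]
force: [0.1, 0.1, -0.5]
finger_gap: 0.001
gripper_force: 0.0
t 11.1 tcp(tub mm) [-109.4    2.8  188. ] tip [-100.4    2.9  173.6] F(tub) [ 0.12  0.12 -0.47] toolz(tub) [ 0.529  0.01  -0.849] toolx [0.849 0.002 0.529] gap 0.0 q [-0.64  0.37  2.27  1.5   0.29 -0.41]
```

```bash
python3 -m crank '[{"dp":[0.16,-0.06,-0.6],"angular":[0,0,0]},{"dp":[0.16,-0.06,-0.6],"angular":[0,0,0]},{"dp":[0,0,-0.4],"angular":[0,0,0]},{"dp":[0,0,-0.22],"angular":[0,0,0]},{"dp":[0,0,0],"angular":[0,0,0]},{"dp":[0,0,0],"angular":[0,0,0]}]'|grep force:; python3 st.py
python3 -m crank '[{"dp":[-0.09,0.01,-0.08],"angular":[0,0,0]},{"dp":[-0.09,0.01,-0.08],"angular":[0,0,0]},{"dp":[-0.09,0.01,-0.08],"angular":[0,0,0]},{"dp":[-0.08,0.01,-0.07],"angular":[0,0,0]}]'|grep force:; python3 st.py
```

```text
force: [0.4, -1.1, 0.7]
gripper_force: 0.0
t 11.7 tcp(tub mm) [-100.     0.4  133.9] tip [-91.    0.6 119.5] F(tub) [ 0.48 -1.09  0.74] toolz(tub) [ 0.529  0.01  -0.849] toolx [0.849 0.001 0.529] gap 0.0 q [-0.64  0.54  2.3   2.12  0.34 -1.05]
force: [1.0, 0.2, 2.8]
gripper_force: 1.9
t 12.1 tcp(tub mm) [-109.3    0.3  126.1] tip [-100.2    0.5  111.7] F(tub) [0.93 0.25 2.77] toolz(tub) [ 0.534  0.009 -0.846] toolx [0.846 0.002 0.534] gap -0.0 q [-0.65  0.57  2.33  2.24  0.38 -1.2 ]
```

```bash
python3 -m crank '[{"dp":[-0.09,0.008,-0.11],"angular":[0,0,0]},{"dp":[-0.09,0.008,-0.11],"angular":[0,0,0]},{"dp":[-0.06,0.006,-0.13],"angular":[0,0,0]},{"dp":[-0.06,0.006,-0.13],"angular":[0,0,0]}]'|grep force:; python3 - <<'E'
from st import *
st()
a=snap('scene','s3.png');p,m=fit([a],np.array([*P,.04]));print(p.round(4))
T=totub(cloud(a).reshape(-1,3),P)*1000
m=(T[:,0]<-66)&(T[:,0]>-130)&(np.abs(np.abs(T[:,1])-25)<5)&(T[:,2]>90)&(T[:,2]<150);Q=T[m];print(Q[np.argsort(-Q[:,2])][:60:4].round(0).astype(int).tolist())
cv2.imwrite('pics/c3.png',cv2.resize(a['image'][200:300,290:390],(600,600),interpolation=2))
E
```

```text
force: [-0.3, -0.4, 5.6]
gripper_force: 2.1
t 12.5 tcp(tub mm) [-119.1    0.4  111.4] tip [-110.1    0.5   97. ] F(tub) [-0.22 -0.46  5.58] toolz(tub) [ 0.532  0.009 -0.847] toolx [0.847 0.001 0.532] gap -0.0 q [-0.67  0.62  2.37  2.37  0.44 -1.35]
[ 0.5623 -0.1142 -0.0927 -0.0015  0.0382]
[[-129, 29, 148], [-127, 25, 146], [-66, 20, 134], [-71, 21, 127], [-71, -21, 125], [-71, 22, 125], [-69, 28, 123], [-72, 22, 122], [-73, 28, 120], [-71, -22, 118], [-74, -24, 116], [-76, 26, 115], [-75, -23, 114], [-76, 29, 112], [-79, 28, 110]]
```

View pics/c3.png

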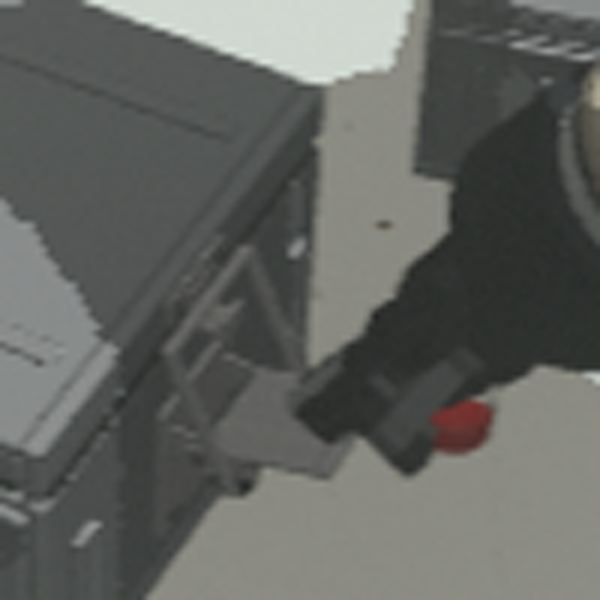

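```bash
python3 -m crank '[{"dp":[-0.03,0.003,-0.12],"angular":[0,0,0]},{"dp":[-0.03,0.003,-0.12],"angular":[0,0,0]},{"dp":[0,0,-0.12],"angular":[0,0,0]},{"dp":[0,0,-0.12],"angular":[0,0,0]}]'|grep force:; python3 st.py; python3 - <<'E'
from st import *
a=snap('scene');p,m=fit([a],np.array([*P,.04]));print(p.round(4))
T=totub(cloud(a).reshape(-1,3),P)*1000
m=(T[:,0]<-66)&(T[:,0]>-130)&(np.abs(np.abs(T[:,1])-25)<5)&(T[:,2]>80)&(T[:,2]<140);Q=T[m];print(Q[np.argsort(-Q[:,2])][:60:4].round(0).astype(int).tolist())
E
```

```text
force: [-3.8, -1.5, 5.7]
gripper_force: 3.1
t 12.95 tcp(tub mm) [-122.5    0.6   95.4] tip [-113.5    0.7   81. ] F(tub) [-3.64 -1.82  5.72] toolz(tub) [ 0.527  0.009 -0.85 ] toolx [ 0.85  -0.     0.527] gap 0.0 q [-0.67  0.68  2.38  2.45  0.49 -1.45]
[ 0.5622 -0.1141 -0.0928 -0.0016  0.0302]
[[-129, 27, 131], [-128, 29, 126], [-71, -22, 122], [-69, 25, 121], [-72, 22, 120], [-72, 27, 119], [-72, 26, 116], [-70, 27, 115], [-74, 26, 114], [-76, -20, 112], [-77, 27, 110], [-73, -22, 109], [-75, 27, 107], [-76, -21, 105], [-78, 25, 104]]
```

```bash
python3 -m crank '[{"dp":[0,0,-0.12],"angular":[0,0,0]},{"dp":[0.01,0,-0.12],"angular":[0,0,0]},{"dp":[0.03,-0.003,-0.12],"angular":[0,0,0]}]'|grep force:; python3 st.py;  python3 -m crank '[{"dp":[0.04,-0.004,-0.12],"angular":[0,0,0]},{"dp":[0.05,-0.005,-0.12],"angular":[0,0,0]}]'|grep force:; python3 st.py
```

```text
force: [-5.3, -2.1, 6.2]
gripper_force: 3.5
t 13.3 tcp(tub mm) [-121.5    0.6   84.6] tip [-112.5    0.8   70.1] F(tub) [-5.09 -2.6   6.18] toolz(tub) [ 0.527  0.009 -0.85 ] toolx [ 0.85  -0.001  0.527] gap 0.0 q [-0.67  0.71  2.38  2.5   0.52 -1.51]
force: [-4.5, -3.7, 5.0]
gripper_force: 3.5
t 13.5 tcp(tub mm) [-119.1    0.6   77.1] tip [-110.2    0.8   62.7] F(tub) [-4.18 -4.14  5.02] toolz(tub) [ 0.526  0.009 -0.851] toolx [ 0.851 -0.001  0.526] gap 0.0 q [-0.67  0.74  2.38  2.53  0.53 -1.53]
```

```bash
python3 -m crank '[{"dp":[-0.2,0.02,0.3],"angular":[0,0,0]},{"dp":[-0.4,0.04,-0.2],"angular":[0,0,0]},{"dp":[0,0,-0.13],"angular":[0,0,0]},{"dp":[0,0,0],"angular":[0,0,0]},{"dp":[0,0,0],"angular":[0,0,0]}]'|grep force:; python3 - <<'E'
from st import *
st()
a=snap('scene');p,m=fit([a],np.array([*P,.04]));print(p.round(4));st()
T=totub(cloud(a).reshape(-1,3),P)*1000
m=(T[:,0]<-84)&(T[:,0]>-122)&(np.abs(T[:,1])<18)&(T[:,2]>40)&(T[:,2]<95);Q=T[m]
print(len(Q),np.polyfit(Q[:,0],Q[:,2],1),Q[np.argsort(Q[:,0])][::6].round(0).astype(int).tolist())
E
```

```text
force: [-0.6, -0.2, 0.1]
gripper_force: 0.0
t 14.0 tcp(tub mm) [-135.6    0.6   76.8] tip [-126.6    0.8   62.4] F(tub) [-0.55 -0.23  0.15] toolz(tub) [ 0.529  0.01  -0.849] toolx [0.849 0.001 0.529] gap -0.0 q [-0.7   0.76  2.43  2.56  0.6  -1.61]
[ 0.5622 -0.1142 -0.0928 -0.0017  0.0063]
t 14.05 tcp(tub mm) [-135.6    0.6   76.9] tip [-126.6    0.8   62.5] F(tub) [ 0.56  0.13 -0.47] toolz(tub) [ 0.529  0.01  -0.848] toolx [0.849 0.001 0.529] gap -0.0 q [-0.7   0.76  2.43  2.56  0.6  -1.61]
307 [  0.51865962 118.24252295] [[-122, 7, 54], [-120, 4, 54], [-120, 8, 64], [-118, 13, 53], [-117, 14, 56], [-116, 16, 58], [-114, 6, 58], [-114, -16, 59], [-113, 11, 57], [-112, -15, 59], [-112, 1, 61], [-111, 8, 61], [-110, 6, 56], [-110, 17, 59], [-109, 12, 59], [-108, -5, 61], [-108, -7, 62], [-107, 0, 59], [-106, -14, 60], [-106, -6, 65], [-105, -3, 68], [-105, 16, 63], [-103, -7, 66], [-103, 13, 61], [-102, -13, 61], [-101, 11, 64], [-101, 5, 64], [-100, -12, 67], [-99, 7, 65], [-99, 2, 66], [-98, -4, 68], [-98, 16, 68], [-97, 6, 66], [-96, 9, 68], [-96, 4, 69], [-95, 7, 69], [-94, -11, 68], [-93, 0, 69], [-93, -14, 70], [-92, 10, 70], [-92, 17, 71], [-91, -1, 73], [-90, -6, 70], [-89, 1, 74], [-89, 8, 72], [-88, 15, 76], [-87, -15, 71], [-87, 0, 78], [-86, 15, 74], [-85, -6, 76], [-85, 12, 77], [-84, 3, 76]]
```

```bash
python3 -m crank '[{"dp":[0.06,-0.025,-0.1],"angular":[0.19,2,0]},{"dp":[0.06,-0.01,-0.1],"angular":[0.19,2,0]},{"dp":[0,0,0],"angular":[0,0,0]}]'|grep force:; python3 st.py
python3 -m crank '[{"dp":[0.05,-0.005,-0.08],"angular":[0,0,0]},{"dp":[0.05,-0.005,-0.08],"angular":[0,0,0]}]'|grep force:; python3 st.py
```

```text
force: [0.1, -0.0, -0.8]
gripper_force: 0.0
t 14.35 tcp(tub mm) [-130.6   -0.4   71.5] tip [-122.6   -0.2   56.5] F(tub) [ 0.1  -0.01 -0.78] toolz(tub) [ 0.471  0.009 -0.882] toolx [0.882 0.003 0.471] gap 0.0 q [-0.66  0.72  2.37  2.49  0.45 -1.49]
force: [-1.0, -0.7, 6.5]
gripper_force: 2.9
t 14.55 tcp(tub mm) [-1.291e+02  1.000e-01  6.660e+01] tip [-121.1    0.2   51.5] F(tub) [-0.93 -0.75  6.49] toolz(tub) [ 0.47   0.009 -0.883] toolx [0.883 0.    0.47 ] gap -0.0 q [-0.66  0.74  2.36  2.51  0.46 -1.5 ]
```

```bash
python3 -m crank '[{"dp":[0.07,-0.006,-0.1],"angular":[0,0,0]},{"dp":[0.08,-0.007,-0.1],"angular":[0,0,0]}]'|grep force:; python3 st.py
python3 -m crank '[{"dp":[0.08,-0.008,-0.09],"angular":[0,0,0]}]'|grep force:; python3 st.py;python3 -m crank '[{"dp":[0.09,-0.008,-0.09],"angular":[0,0,0]}]'|grep force:; python3 st.py
```

```text
force: [-0.6, 0.5, 6.3]
gripper_force: 2.6
t 14.75 tcp(tub mm) [-1.248e+02  1.000e-01  6.040e+01] tip [-116.9    0.3   45.4] F(tub) [-0.6   0.43  6.3 ] toolz(tub) [ 0.469  0.01  -0.883] toolx [ 0.883 -0.     0.469] gap 0.0 q [-0.65  0.75  2.35  2.53  0.46 -1.51]
force: [-0.7, -1.0, 5.7]
gripper_force: 2.3
t 14.85 tcp(tub mm) [-1.226e+02  1.000e-01  5.750e+01] tip [-114.6    0.3   42.5] F(tub) [-0.58 -1.09  5.68] toolz(tub) [ 0.469  0.01  -0.883] toolx [ 0.883 -0.     0.469] gap 0.0 q [-0.65  0.76  2.35  2.53  0.46 -1.51]
force: [-1.8, 0.5, 5.4]
gripper_force: 2.1
t 14.95 tcp(tub mm) [-120.2    0.2   54.7] tip [-112.2    0.4   39.7] F(tub) [-1.84  0.33  5.41] toolz(tub) [ 0.468  0.01  -0.884] toolx [ 0.884 -0.     0.468] gap -0.0 q [-0.64  0.77  2.34  2.54  0.46 -1.51]
```

```bash
python3 - <<'E'
from st import *
a=snap('scene');p,m=fit([a],np.array([*P,.01]));print(p.round(4));st()
T=totub(cloud(a),P)*1000
Q=T[(T[...,0]<-80)&(T[...,0]>-115)&(np.abs(T[...,1])<19)&(T[...,2]>22)&(T[...,2]<85)]
print(Q[np.argsort(-Q[:,2])][::5].round(0).astype(int).tolist())
cv2.imwrite('pics/c4.png',cv2.resize(a['image'][210:300,290:380],(600,600),interpolation=2))
E
```

```text
[ 0.5622 -0.1142 -0.0936 -0.0015 -0.0047]
t 15.0 tcp(tub mm) [-119.9    0.2   54.3] tip [-112.     0.4   39.3] F(tub) [-0.73  0.28  2.07] toolz(tub) [ 0.468  0.01  -0.884] toolx [0.884 0.    0.468] gap -0.0 q [-0.64  0.77  2.34  2.54  0.46 -1.51]
[[-82, 19, 79], [-84, 3, 76], [-84, -4, 75], [-81, -14, 74], [-80, 1, 74], [-84, 18, 74], [-86, 14, 74], [-87, -4, 73], [-85, -12, 72], [-85, 1, 72], [-85, 9, 71], [-80, -9, 71], [-88, -2, 70], [-87, 13, 70], [-87, -8, 69], [-86, -17, 68], [-87, -16, 68], [-88, 18, 67], [-115, 8, 67], [-88, 14, 66], [-114, 1, 65], [-91, -9, 64], [-90, -7, 64], [-91, -2, 63], [-90, 13, 63], [-92, -3, 62], [-94, 1, 62], [-90, 6, 61], [-111, 7, 61], [-91, 18, 60], [-93, 2, 60], [-110, -2, 59], [-94, 9, 59], [-94, 3, 58], [-93, -11, 58], [-95, -15, 57], [-96, 15, 57], [-108, -2, 56], [-95, -3, 55], [-96, -4, 55], [-95, 10, 54], [-97, 14, 54], [-107, 3, 53], [-98, -1, 52], [-99, -3, 52], [-97, 18, 52], [-111, 15, 51], [-100, -2, 51], [-98, 16, 50], [-99, -17, 49], [-105, 8, 49], [-98, 12, 48], [-108, 9, 48], [-113, 14, 48], [-100, 15, 47], [-102, 5, 46], [-103, -8, 46], [-103, 3, 45], [-103, 11, 45], [-103, -13, 44], [-107, 10, 43], [-105, 18, 41], [-107, 10, 40], [-110, 12, 38], [-108, 15, 36]]
```

View pics/c4.png

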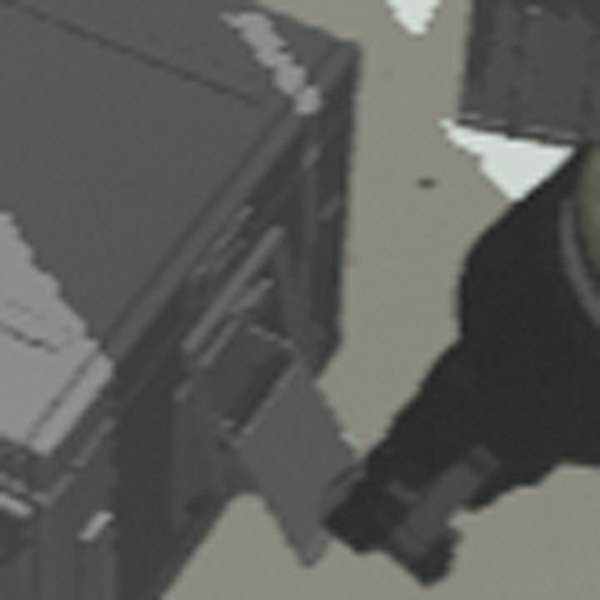

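```bash
cat >> st.py <<'E'
    s=sense();F=R.from_euler('z',-P[2]).apply(s['force']);r=R.from_euler('z',-P[2])*R.from_quat(s['tool_rot'])
    c=totub(s['tcp_pos'][None],P)[0]*1000+17*r.apply([0,0,1])+11*r.apply([1,0,0])
    dx,dz=c[0]+79,75-c[2]; l=np.sqrt(dx*dx+dz*dz-25); a=np.arctan2(-dx,dz)-np.arctan2(5,l)
    print('   a %.3f l %.1f Fn %.1f Ft(tipward) %.1f'%(a,l,F@[-np.cos(a),0,np.sin(a)],F@[-np.sin(a),0,-np.cos(a)]))
E
python3 -m crank '[{"dp":[0.06,-0.005,-0.02],"angular":[0,0,0]}]'|grep force:; python3 st.py;python3 -m crank '[{"dp":[0.06,-0.005,-0.02],"angular":[0,0,0]}]'|grep force:; python3 st.py
```

```text
force: [-3.3, -1.6, 2.9]
gripper_force: 2.0
force: [-4.5, -1.1, -0.4]
gripper_force: 2.0  File "st.py", line 9
    s=sense();F=R.from_euler('z',-P[2]).apply(s['force']);r=R.from_euler('z',-P[2])*R.from_quat(s['tool_rot'])
IndentationError: unexpected indent
  File "st.py", line 9
    s=sense();F=R.from_euler('z',-P[2]).apply(s['force']);r=R.from_euler('z',-P[2])*R.from_quat(s['tool_rot'])
IndentationError: unexpected indent
```

```bash
sed -i "s/^if __name__=='__main__': st()/if __name__=='__main__':\n    st()/" st.py; python3 st.py
python3 -m crank '[{"dp":[0.06,-0.005,-0.03],"angular":[0,0,0]}]'|grep -q .; python3 st.py;python3 -m crank '[{"dp":[0.05,-0.005,-0.03],"angular":[0,0,0]}]'|grep -q .; python3 st.py
```

```text
t 15.2 tcp(tub mm) [-117.7    0.3   52.8] tip [-109.8    0.5   37.8] F(tub) [-4.35 -1.54 -0.4 ] toolz(tub) [ 0.464  0.01  -0.886] toolx [ 0.886 -0.001  0.464] gap -0.0 q [-0.64  0.77  2.33  2.53  0.45 -1.5 ]
   a 0.450 l 38.1 Fn 3.7 Ft(tipward) 2.3
t 15.3 tcp(tub mm) [-116.     0.4   51.8] tip [-108.1    0.5   36.8] F(tub) [-5.34 -1.95 -0.14] toolz(tub) [ 0.464  0.01  -0.886] toolx [ 0.886 -0.001  0.464] gap -0.0 q [-0.63  0.77  2.33  2.53  0.45 -1.5 ]
   a 0.398 l 38.1 Fn 4.9 Ft(tipward) 2.2
t 15.4 tcp(tub mm) [-114.2    0.4   50.9] tip [-106.3    0.6   35.9] F(tub) [-4.96 -1.64 -0.61] toolz(tub) [ 0.464  0.01  -0.886] toolx [ 0.886 -0.     0.464] gap -0.0 q [-0.63  0.77  2.32  2.53  0.45 -1.5 ]
   a 0.346 l 38.0 Fn 4.5 Ft(tipward) 2.3
```

```bash
python3 -m crank '[{"dp":[0.035,-0.003,-0.018],"angular":[0,0,0]}]'|grep -q .; python3 st.py|tail -1;python3 -m crank '[{"dp":[0.035,-0.003,-0.018],"angular":[0,0,0]}]'|grep -q .; python3 st.py|tail -1; python3 -m crank '[{"dp":[0.03,-0.003,-0.014],"angular":[0,0,0]}]'|grep -q .; python3 st.py|tail -1
```

```text
a 0.304 l 37.6 Fn 2.7 Ft(tipward) 3.4
   a 0.275 l 37.7 Fn 6.4 Ft(tipward) 0.6
   a 0.262 l 37.7 Fn 9.7 Ft(tipward) -2.4
```

```bash
for i in 1 2 3; do python3 -m crank '[{"dp":[0,0,0],"angular":[0,0,0]}]'|grep -q .; python3 st.py|tail -1; done; python3 st.py|head -1
```

```text
a 0.263 l 37.7 Fn 7.3 Ft(tipward) 0.6
   a 0.263 l 37.7 Fn 7.6 Ft(tipward) 0.7
   a 0.262 l 37.7 Fn 7.2 Ft(tipward) 1.3
t 16.0 tcp(tub mm) [-111.2    0.5   49.8] tip [-103.3    0.7   34.8] F(tub) [-7.27 -1.94  0.62] toolz(tub) [ 0.465  0.01  -0.885] toolx [ 0.885 -0.     0.465] gap 0.0 q [-0.62  0.77  2.32  2.53  0.44 -1.49]
```

```bash
for i in 1; do python3 -m crank '[{"dp":[0.012,-0.001,-0.004],"angular":[0,0,0]},{"dp":[0,0,0],"angular":[0,0,0]}]'|grep -q .; python3 st.py|tail -1; done;  python3 -m crank '[{"dp":[0.012,-0.001,-0.004],"angular":[0,0,0]},{"dp":[0,0,0],"angular":[0,0,0]}]'|grep -q .; python3 st.py|tail -1
```

```text
a 0.261 l 37.8 Fn 8.6 Ft(tipward) -0.4
   a 0.258 l 37.8 Fn 10.3 Ft(tipward) -1.1
```

```bash
python3 -m crank '[{"dp":[0.012,-0.001,-0.004],"angular":[0,0,0]},{"dp":[0,0,0],"angular":[0,0,0]}]'|grep -q .; python3 st.py|tail -1; for i in 1 2 3; do python3 -m crank '[{"dp":[0,0,0],"angular":[0,0,0]}]'|grep -q .; python3 st.py|tail -1; done
```

```text
a 0.254 l 37.8 Fn 11.5 Ft(tipward) -2.3
   a 0.255 l 37.8 Fn 11.0 Ft(tipward) -2.4
   a 0.254 l 37.8 Fn 10.7 Ft(tipward) -2.6
   a 0.255 l 37.8 Fn 9.5 Ft(tipward) -2.5
```

```bash
python3 -m crank '[{"dp":[0.014,-0.001,0.004],"angular":[0,0,0]},{"dp":[0,0,0],"angular":[0,0,0]}]'|grep -q .; python3 st.py|tail -1; for i in 1 2 3 4; do python3 -m crank '[{"dp":[0,0,0],"angular":[0,0,0]}]'|grep -q .; python3 st.py|tail -1; done
```

```text
a 0.254 l 37.8 Fn 11.2 Ft(tipward) -1.5
   a 0.254 l 37.8 Fn 12.3 Ft(tipward) -2.0
   a 0.254 l 37.8 Fn 12.4 Ft(tipward) -2.6
   a 0.254 l 37.8 Fn 11.7 Ft(tipward) -2.7
   a 0.254 l 37.8 Fn 12.0 Ft(tipward) -2.8
```

```bash
python3 -m crank '[{"dp":[-0.04,0.004,0.01],"angular":[0,0,0]},{"dp":[-0.1,0.01,0.05],"angular":[0,0,0]},{"dp":[-0.3,0.03,0.3],"angular":[0,0,0]},{"dp":[-0.2,0.02,0.6],"angular":[0.37,4,0]},{"dp":[0,0,0.7],"angular":[0.37,4,0]},{"dp":[0,0,0.7],"angular":[0.37,4,0]},{"dp":[0,0,0.7],"angular":[0.37,4,0]},{"dp":[0,0,0],"angular":[0,0,0]},{"dp":[0,0,0],"angular":[0,0,0]},{"dp":[0,0,0],"angular":[0,0,0]}]'|grep force:; python3 - <<'E'
from st import *
st()
a=snap('scene');p,m=fit([a],np.array([*P,.01]));print(p.round(4))
T=totub(cloud(a),P)*1000
Q=T[(T[...,0]<-80)&(T[...,0]>-100)&(np.abs(T[...,1])<18)&(T[...,2]>32)&(T[...,2]<68)]
k=np.polyfit(Q[:,2],Q[:,0],1);print('lever a',np.arctan(k[0]),len(Q))
for n,q in dict(can=(.465,-.011,.056),usb=(.443,-.217,.02)).items(): print(n,proj(a,np.array(q)).round())
cv2.imwrite('pics/c5.png',cv2.resize(a['image'][170:350,225:405],(600,600),interpolation=2))
E
```

```text
force: [0.3, 0.6, -0.5]
gripper_force: 0.0
t 18.5 tcp(tub mm) [-123.9   18.9   89.9] tip [-117.6   20.3   74.2] F(tub) [ 0.26  0.6  -0.55] toolz(tub) [ 0.374  0.079 -0.924] toolx [ 0.927 -0.005  0.375] gap -0.0 q [-0.61  0.61  2.26  1.7   0.26 -0.62]
[ 0.5621 -0.1142 -0.0925 -0.0016 -0.0021]
lever a 0.32656881848115216 159
can [[317. 315.]]
usb [[366. 256.]]
```

View pics/c5.png

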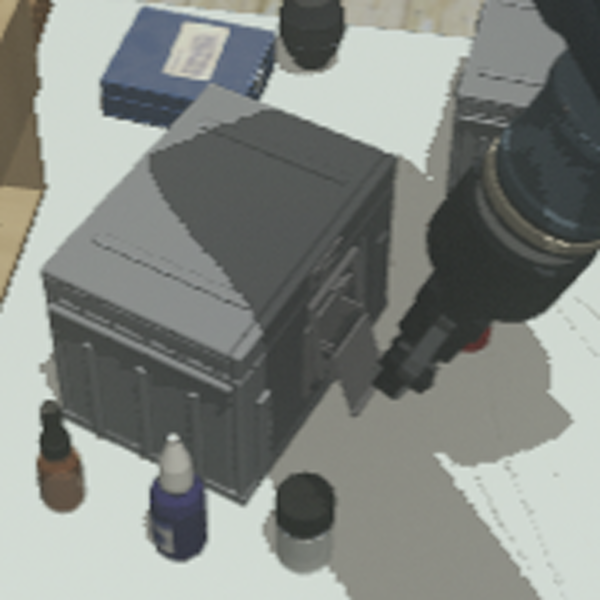

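```bash
python3 -m crank '[{"dp":[-0.3,0,0.7],"angular":[0,0,0]},{"dp":[-0.2,0,0.9],"angular":[0,0,0]},{"dp":[0,0,0.9],"angular":[0,0,0]},{"dp":[0,0,0.9],"angular":[0,0,0]},{"dp":[0,0,0],"angular":[0,0,0]},{"dp":[0,0,0],"angular":[0,0,0]}]'|grep force:; python3 - <<'E'
from st import *
st()
acc=[]
for i in range(4): acc.append(totub(cloud(snap('scene')).reshape(-1,3),P)*1000)
T=np.concatenate(acc)
Q=T[(T[:,0]<-82)&(T[:,0]>-102)&(np.abs(T[:,1])<17)&(T[:,2]>33)&(T[:,2]<66)]
r=least_squares(lambda k:k[0]+k[1]*(Q[:,2]-50)-Q[:,0],[-90,.25],loss='soft_l1');print(np.arctan(r.x[1]),r.x,np.abs(r.fun).mean(),len(Q))
for a in(.25,.3,.35): print(a,'x at z=50',-79-((75+5*np.sin(a)-50)/np.cos(a))*np.sin(a)-5*np.cos(a))
E
```

```text
force: [-0.3, -0.1, -0.2]
gripper_force: 0.0
t 19.15 tcp(tub mm) [-134.4   19.4  172.5] tip [-127.9   20.9  156.9] F(tub) [-0.27 -0.15 -0.22] toolz(tub) [ 0.381  0.086 -0.92 ] toolx [ 0.924 -0.004  0.382] gap -0.0 q [-0.63  0.37  2.23  0.84  0.37  0.25]
0.32818558528850283 [-91.27240722   0.34049884] 0.8124511548189768 636
0.25 x at z=50 -90.54397315044783
0.3 x at z=50 -91.96716424793101
0.35 x at z=50 -93.4484132876781
```

```bash
python3 -c "
from station import order
print(order.sign_off())"
```

```text
the job is handed in; nothing more can be done
None
```

The lid is shut and pulled tight, the loop is hooked on the keeper, and the lever was pressed onto its stop with about 12 N (the highest reading was 12.4 N). The arm is clear, none of the bystanders in the last picture looked disturbed, and the job was handed in just over 19 s into the 72 s allowed.

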